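Stow the bell and slide the case door shut

ROBOT

A 6-joint arm with a two-finger parallel gripper is mounted at the origin on the work surface. World frame = base frame: x ahead of the robot, y to its left, z up, the work surface at z = 0. Lengths are in m, angles in rad, forces in N, time in s.
With the tool pointing down it reaches from about 0.35 to 0.85 m from the base axis. Payload 8.1 kg.
Tool frame: the origin (TCP) lies at the very end of the fingers, on their centre line; the grasp point (between the pads) lies 19 mm behind it; z points along the fingers, x is the direction in which the jaws open and shut, and the axes are right-handed (so a half turn about z gives the same grasp; the last joint's range is limited). The gripper opens to 93 mm and grips with 3 to 60 N. Pads are 15 mm wide; open, the fingers measure 128 mm over their backs; the gripper's body (75 mm by 188 mm) begins 65 mm behind the grasp point.
Start: joints at [1.074, 0.13, 1.488, -0, 1.523, -0.085], TCP at [0.24, 0.55, 0.219] pointing down, gripper open.
Joint ranges: [-2.96, 2.96], [-0.89, 2.26], [0.02, 2.5], [-1.34, 4.48], [0, 2.73], [-2.66, 2.66]. Speed limits (rad/s): [2.39, 2.39, 2.79, 3.14, 3.14, 3.14].

INTERFACE

Orientations are given as a rotation vector (axis times angle).
In Python, from plant import robot gives the robot as it stands. The module is installed in compiled form; this text tells all that it offers.
- The arm moves only by the tool jog_arm, never from a script. Its argument "commands" is one flat list of numbers, 5 for each row, row after row: the gripper's target within -1 to 1 (shut at 1, half-way at 0, fully open at -1), then the shift along the tool's x, y, z in m, then the turn about the tool's z in degrees. A call has 1 to 20 rows; each row shifts and turns the commanded pose from where the row before left it, along the tool's axes as they then stand; what a row does not reach is not made up. A row lasts 1/12 s, in which the tool goes at most 41.7 mm and 7.16 degrees, less where a joint would pass 70% of its speed; a pose out of reach is approached as far as the arm can. A call is refused whole if a number of a shift passes 0.0417 or a number of a turn 7.16, either way. A call with a gripper value outside its range is refused whole. The fingers move at their own pace and stop on an object; "grip_force" is the grip in N (left out, the last holds). Time passes only in rows, so rows that do not move let the fingers close. It gives the time, the measured TCP pose, the force and the opening at its end, in the units of the state.
- robot.read_state(): the state, without advancing time (a new reading comes with each control period).
- robot.read_camera(name): name is "scene" or "top" or "wrist"; returns a dict with "img" (480x640x3 uint8, blue, green, red), "vfov" (degrees; the focal length in pixels is half the picture's height over the tangent of half this angle, whatever the lens; pixels are square), "cx", "cy" (the principal point, pixels), "k1" (the pictures are not rectified: a ray, as slopes to the right and down, at radius r is drawn at 1 + k1 r^2 times it, then the intrinsics apply), "extrinsics" (4x4, takes a point from world to camera coordinates). Camera axes: x right, y down, z forward; pixel columns grow to the right and rows downward; lengths in m; the calibration is good to about 2 mm. A picture is of the moment at which its call begins. There is no depth.
- robot.close_job(): hands the job in, once; it reports no verdict.
Trained networks look in a picture, given as the dict that the camera call returned (one of the last four; its "shot" number tells which), for a name from the list of things; names that differ only in an ending like _2 or _b are one class to them, and where a whole thing is asked for, a point or a joint stands for the part that bears it (a point fixed in the world has none). Each returns a list of dicts, best first, with "score" (0 to 1); they miss things now and then, are a little off and sometimes report something else, mostly with a low value. They report only what shows in the picture. A call takes as long as a camera call. They do not tell look-alikes from the thing itself.
- robot.recognise(thing, picture): "box" ([centre column, centre row, width, height] as shares, 0 to 1, of the picture: columns of its width, rows of its height, round what is visible of it).
- robot.pinpoint(thing, picture): "position" ([row, column] as shares, 0 to 1, of the picture: columns of its width, rows of its height: a listed point, or the origin of a listed thing).
The state is a dict: "t": time; "q": joint angles; "dq": joint speeds; "joint_torque": joint torques, N m; "tool_pos": TCP position; "orientation": TCP orientation; "force": force on the tool from outside, world axes, zero at the start; "wrist_torque": the same for the moment, N m; "opening": finger opening in m.
Only numpy, scipy, OpenCV 4.12 (cv2) and the standard library are available. Lean on these libraries where they do the work, as an engineer would, in place of code of your own. Each camera call takes 0.05 s, during which the arm holds its last target.

TASK

Set the brass bell down gently, upright on the floor of the oak case, then slide the case's door along its track, over the bell, until it closes against the frame. It must stay shut snug on the frame's sprung stop strip when you let go, but push with feeling: press the strip only lightly, do not ram or crush it. Leave everything else on the table where it is.

Things in the scene. Friction and masses are not known exactly. Their poses are not given: they have to be found in the camera images.
- case: Oak case fixed to the table, 141 mm wide (its x), walls 88 mm high, track rails on both long sides up to 102 mm. Origin on its underside, midway across; its y axis runs along the door track, the case reaching from y = -180 to +159 mm. An open-topped compartment lies at y -137 to -12; the rest is solid deck, on which the open door is parked. The door shuts towards -y.
- door: Dark wooden sliding door lying on the case, 121 (x) x 160 (y) x 8 mm, top 98 mm above the table, 0.3 kg (varies), running only along the case's y. Origin: middle of its leading (-y) edge, underside, 90 mm up. It starts with the compartment open 113 to 123 mm. Its track is stiff: about 4 N slides it anywhere, and it stays where it is left if pushed back with less.
- case_floor (a point): Centre of the compartment's floor, 8 mm above the table, 74.5 mm to the -y side of the case's origin. The compartment is 125 mm across x and 125 mm along y inside, less what the door covers at its +y end.
- door_pull (a point): Centre of the upright steel pull tab on top of the door: 40 mm along the case's x, 12 mm thick along y, 30 mm tall (98 to 128 mm above the table); this point is at 113 mm, 80 mm to the +y side of the door's leading edge. It can be pushed from its +y side or pinched.
- jamb: Oak frame bar across the case's -y end, 141 x 8 mm, 88 to 110 mm high. Origin on its inner (+y) face, 90 mm up, axes as the case. It carries an adjustable brass stop strip whose face stands 3 to 33 mm in front (+y) of this face, set differently each time and not measured. The strip is sprung, 6 N per mm; shut, the door stays pressing it with at least 1 N. More than 14 N crushes it.
- bell_center (a point): Brass bell standing upright, 76 mm tall, 0.16 kg (varies), this point half-way up on its axis, 38 mm above its underside. The dome is 54 mm in diameter at the foot and 36 mm high; above it stands a turned wooden grip 14 mm in diameter from 48 to 74 mm above the underside; grasp it there, about 62 mm up.
- fire_engine: Bystander: red tin fire engine, 210 x 85 x 77 mm, origin under its centre.
- ladder: Bystander: nickel ladder section lying flat, 240 x 47 x 8 mm, origin under its centre.
- awl: Bystander: horn-handled awl lying flat, 155 mm long, 25 mm high, origin at the front end of the handle.
- wheel_rack: Bystander: wooden rack with eight tin wheels upright in a row, 70 x 220 x 60 mm, origin under its centre.
- bell: The same bell: origin at the centre of its underside, z up its axis.
Not all that is in view belongs to the job. What is shaped like the bell but green is not meant.

How it is judged:
On the way, in this order (a step that is already met when the one before it is completed fails the run):
1. the bell stands upright on the floor of the case, let go, with the door still open (x of bell_center in the frame of case between -0.05 and 0.05 m and y of bell_center in the frame of case between -0.125 and -0.025 m and z of bell_center in the frame of case below 0.052 m and angle between bell_center's own z axis and vertical below 0.15 rad and contact force between the fingers and bell below 0.1 N and y of door in the frame of jamb above 0.08 m), for 0.2 s.
2. the door is shut, pressing the stop strip of the frame (contact force between door and jamb above 1 N), for 0.2 s.
At the end, for the whole second after the job is handed in: The bell stands upright (within 0.15 rad) on the floor of the case's compartment, at rest, and the door is shut over it: at rest, let go, and still pressing the frame's stop strip with more than 1 N (x of bell_center in the frame of case between -0.05 and 0.05 m and y of bell_center in the frame of case between -0.125 and -0.025 m and z of bell_center in the frame of case below 0.052 m and angle between bell_center's own z axis and vertical below 0.15 rad and contact force between door and jamb above 1 N and linear speed of door below 0.01 m/s and linear speed of bell below 0.02 m/s); the robot touches nothing.
It fails at once if the door presses or strikes the stop strip with more than 14 N (contact force between door and jamb above 14 N).
It fails at once if the bell is dropped or banged into the case (more than 40 N) (contact force between bell and case above 40 N).
It fails at once if the fire engine, ladder, awl or wheel rack is moved by more than 20 mm (distance of any of fire_engine, ladder, awl, wheel_rack from where it was at the start of the episode above 0.02 m).
It also fails if it takes over 64 s, if anything falls off the work surface, if the arm or the gripper's body presses on something with over 40 N, if the wrist force passes 120 N, or if a joint passes its speed limit or range.

## Working session

There is one attempt and no reset: what is moved stays moved. The work goes in short steps, Python scripts to look and compute and a tool call to move; the robot and the scene stay as the last step left them, time stands still between calls to the robot, and variables do not carry over. Pictures are saved under pics/ and viewed, and the job is handed in when it is done.

Besides the shell and the picture viewer there is one more tool, called after "Emit:" as a command line: name --argument value ..., lists and objects as JSON in quotes. jog_arm: Moves the arm, as the interface text tells. Its arguments: {"type":"object","properties":{"commands":{"type":"array"},"grip_force":{"type":"number"}},"required":["commands"]}

```bash
mkdir -p pics
cat > h.py <<'E'
import numpy as np, cv2
from plant import robot
from scipy.spatial.transform import Rotation as R
def K(p):
    f=240/np.tan(np.radians(p['vfov'])/2); return f,p['cx'],p['cy'],p['k1'],np.array(p['extrinsics'])
def ray(p,row,col):
    f,cx,cy,k1,E=K(p); xd=np.array([(col-cx)/f,(row-cy)/f]); x=xd.copy()
    for _ in range(30): x=xd/(1+k1*(x@x))
    d=E[:3,:3].T@np.array([x[0],x[1],1]); o=-E[:3,:3].T@E[:3,3]; return o,d/np.linalg.norm(d)
def at_z(p,row,col,z):
    o,d=ray(p,row,col); return o+d*(z-o[2])/d[2]
def proj(p,X):
    f,cx,cy,k1,E=K(p); c=E[:3,:3]@np.asarray(X)+E[:3,3]; x=c[:2]/c[2]; x=x*(1+k1*(x@x)); return cx+f*x[0],cy+f*x[1]
def tri(rs):
    A=0;b=0
    for o,d in rs:
        P=np.eye(3)-np.outer(d,d);A=A+P;b=b+P@o
    return np.linalg.solve(A,b)
E
python3 - <<'E'
from h import *
print(robot.read_state())
P={}
for n in ['scene','top','wrist']:
    P[n]=robot.read_camera(n); cv2.imwrite(f'pics/{n}0.png',P[n]['img'])
for n in P:
    p=P[n]
    print(n,p['vfov'],p['k1'],-np.array(p['extrinsics'])[:3,:3].T@np.array(p['extrinsics'])[:3,3])
    for t,z in [('case',0),('door',.09),('case_floor',.008),('door_pull',.113),('jamb',.09),('bell_center',.038),('bell',0),('fire_engine',0),('ladder',0),('awl',.01),('wheel_rack',0)]:
        for r in robot.pinpoint(t,p)[:3]:
            row,col=r['position'][0]*480,r['position'][1]*640
            print(t,round(r['score'],2),round(row,1),round(col,1),at_z(p,row,col,z).round(4))
E
```

```text
{'t': 0.0, 'q': array([ 1.07359262e+00,  1.31170867e-01,  1.48925119e+00, -7.38240124e-06,
        1.52297341e+00, -8.53893594e-02]), 'dq': array([ 1.39060187e-03, -9.75531539e-04,  9.58318176e-05, -7.52690292e-04,
       -4.04139734e-04,  1.63951093e-04]), 'joint_torque': array([ 1.63900117e-03, -5.59848332e+01, -4.91760921e+01,  7.70837255e-02,
        3.49544815e-02, -1.97105064e-04]), 'tool_pos': array([0.23987618, 0.54936223, 0.21759706]), 'orientation': array([ 2.62797897e+00,  1.71985836e+00, -2.48697980e-03]), 'force': array([-1.05990212, -0.23183738, -0.25000328]), 'wrist_torque': array([-0.01607019, -0.02149214,  0.04696349]), 'opening': 0.09280796864928936}
scene 48.357529942974224 -0.10009465915410519 [ 1.36783563 -0.55566982  0.69874338]
case 0.78 270.3 325.9 [0.5753 0.0641 0.    ]
door 0.96 238.9 322.6 [0.5773 0.0502 0.09  ]
door 0.56 279.4 297.9 [ 0.6718 -0.0793  0.09  ]
case_floor 0.75 220.2 347.9 [0.4318 0.2435 0.008 ]
case_floor 0.66 279.2 297.9 [ 0.5774 -0.0147  0.008 ]
door_pull 0.74 218.5 348.9 [0.5694 0.1287 0.113 ]
jamb 0.65 260.9 262.2 [ 0.5778 -0.1034  0.09  
[... 812 characters left out ...]
2 -0.105   0.09  ]
bell_center 0.64 260.6 400.3 [ 0.5186 -0.1872  0.038 ]
bell_center 0.64 268.0 470.8 [ 0.4981 -0.3821  0.038 ]
bell 0.64 264.7 466.5 [ 0.5079 -0.3825  0.    ]
bell 0.61 284.4 430.4 [ 0.4519 -0.2785  0.    ]
bell 0.57 262.3 402.2 [ 0.5148 -0.199   0.    ]
fire_engine 0.72 197.0 433.8 [ 0.7033 -0.2927  0.    ]
ladder 0.92 266.6 186.1 [0.5026 0.4199 0.    ]
awl 0.71 317.2 426.8 [ 0.3602 -0.2645  0.01  ]
awl 0.31 236.4 372.7 [ 0.5884 -0.1142  0.01  ]
wheel_rack 0.92 170.4 313.7 [0.7816 0.0542 0.    ]
wheel_rack 0.44 200.5 434.4 [ 0.6931 -0.2942  0.    ]
wrist 71.62140182501393 0.012653292161429274 [0.16671971 0.58110066 0.38437393]
ladder 0.78 417.2 319.1 [0.5148 0.4252 0.    ]
```

View pics/scene0.png

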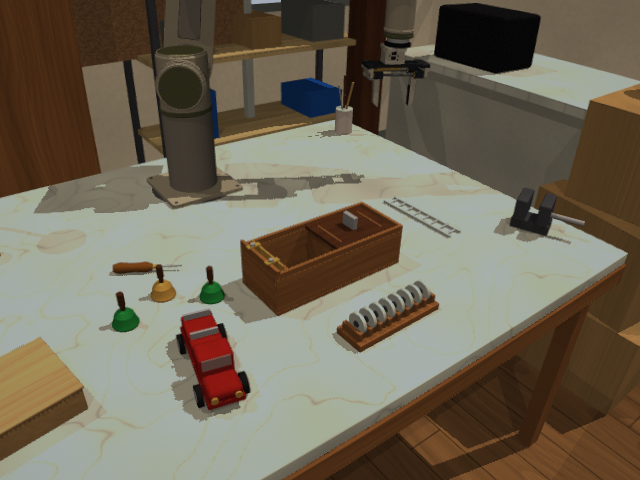

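View pics/top0.png

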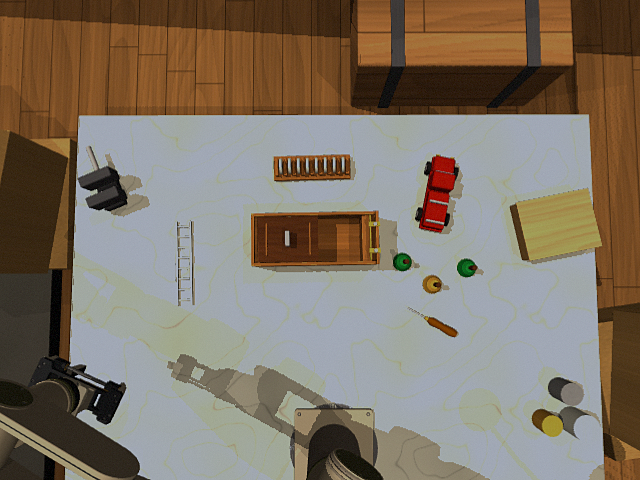

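The brass bell is the middle one: around (432,284) in the top view and (162,288) in the scene view. The green look-alikes sit on either side of it. Next I'll refine the bell and case poses.

Run:
```python
from h import *
P={}
for n in ['scene','top']:
    P[n]=robot.read_camera(n)
import pickle; pickle.dump(P,open('P0.pkl','wb'))
for t in ['case','door','door_pull','jamb','bell_center','bell','case_floor']:
    L={n:[ (r['score'],r['position'][0]*480,r['position'][1]*640) for r in robot.pinpoint(t,P[n])] for n in P}
    for a in L['scene'][:3]:
        for b in L['top'][:3]:
            X=tri([ray(P['scene'],a[1],a[2]),ray(P['top'],b[1],b[2])])
            u,v=proj(P['scene'],X); e=np.hypot(u-a[2],v-a[1])
            if e<6: print(t,X.round(4),round(e,1),a,b)
for n in P:
    im=P[n]['img']; hsv=cv2.cvtColor(im,cv2.COLOR_BGR2HSV)
    for r in robot.recognise('bell',P[n]): print(n,'box',r['score'],(np.array(r['box'])*[640,480,640,480]).round(1))
t=P['top']['img'][195:305,240:480]; cv2.imwrite('pics/topc.png',cv2.resize(t,None,fx=3.3,fy=3.3,interpolation=cv2.INTER_CUBIC))
t=P['scene']['img'][195:315,110:420]; cv2.imwrite('pics/scenec.png',cv2.resize(t,None,fx=2.5,fy=2.5,interpolation=cv2.INTER_CUBIC))
```

```text
case [0.5832 0.0579 0.0029] 1.3 (0.98, 271.824, 324.48) (0.67, 237.792, 311.488)
door [0.5874 0.0466 0.101 ] 0.7 (0.74, 237.024, 324.928) (0.77, 234.38400000000001, 316.48)
door_pull [0.5701 0.1249 0.1147] 0.3 (0.9, 218.4, 348.096) (0.65, 240.288, 286.272)
jamb [ 0.5827 -0.1083  0.0952] 2.3 (0.55, 260.688, 263.616) (0.92, 236.88, 375.616)
bell_center [ 0.4558 -0.2792  0.0368] 0.3 (0.95, 281.088, 161.216) (0.73, 283.392, 433.98400000000004)
bell_center [ 0.4988 -0.3783  0.0343] 0.2 (0.91, 309.312, 121.792) (0.6, 267.69599999999997, 468.8)
bell_center [ 0.5154 -0.1896  0.0328] 2.7 (0.67, 282.384, 209.728) (0.74, 260.88, 399.10400000000004)
bell [ 0.4537 -0.279   0.0038] 1.3 (0.85, 292.992, 161.472) (0.85, 283.392, 430.016)
bell [ 0.505  -0.3855  0.005 ] 1.2 (0.71, 324.0, 123.328) (0.8, 266.016, 468.928)
bell [ 0.5151 -0.1963  0.0083] 0.5 (0.68, 292.89599999999996, 211.00799999999998) (0.71, 262.32, 402.11199999999997)
case_floor [ 0.5826 -0.0156  0.0129] 0.6 (0.9, 278.688, 298.30400000000003) (0.57, 238.07999999999998, 337.72799999999995)
scene box 0.91 [163.3 282.9  26.6  39.4]
scene box 0.91 [124.5 312.8  30.3  39.4]
scene box 0.64 [213.1 282.9  28.4  38. ]
top box 0.6 [401.7 260.1  20.9  17.6]
top box 0.55 [433.7 283.7  15.4  22. ]
```

View pics/topc.png

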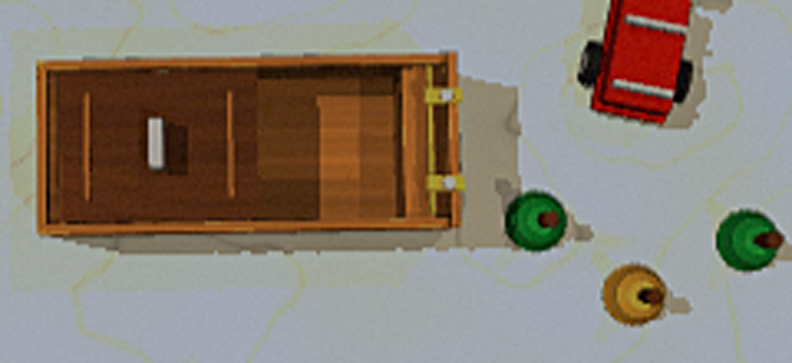

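View pics/scenec.png

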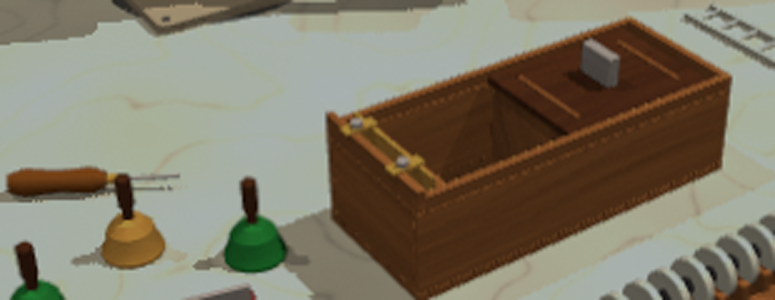

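Run:
```python
from h import *
import pickle; P=pickle.load(open('P0.pkl','rb'));p=P['top'];s=P['scene']
f=lambda x,y,z:at_z(p,195+(y+.5)/3.3-.5,240+(x+.5)/3.3-.5,z).round(4)
g=lambda x,y,z:at_z(s,195+(y+.5)/2.5-.5,110+(x+.5)/2.5-.5,z).round(4)
print('corners +y',f(38,63,.102),f(38,234,.102),'-y',f(458,54,.11),f(458,230,.11))
print('rail -y end', f(440,58,.102), f(440,230,.102))
print('tab top', f(156,118,.128),f(156,168,.128), 'strip',f(431,140,.1))
print('bell foot', f(633,294,.012),'grip top',f(653,296,.074))
print('scene: corner tops', g(731,77,.102),g(628,20,.102),g(420,208,.11),g(328,113,.11),'bottom',g(420,300,0),g(333,220,0))
print('scene bell foot',g(133,247,.012),'grip',g(124,176,.075))
# brass color mask
for n,b in [('top',(415,270,455,300)),('scene',(145,260,185,305))]:
    im=P[n]['img'][b[1]:b[3],b[0]:b[2]];h=cv2.cvtColor(im,cv2.COLOR_BGR2HSV)
    m=cv2.inRange(h,(12,120,80),(28,255,255)); y,x=np.nonzero(m)
    print(n,len(x),x.min()+b[0],x.max()+b[0],y.min()+b[1],y.max()+b[1],at_z(P[n],(y.min()+y.max())/2+b[1],(x.min()+x.max())/2+b[0],.012))
```

```text
corners +y [0.6416 0.2193 0.102 ] [0.5038 0.2179 0.102 ] -y [ 0.6476 -0.1186  0.11  ] [ 0.5068 -0.1172  0.11  ]
rail -y end [ 0.6454 -0.1051  0.102 ] [ 0.5069 -0.1039  0.102 ]
tab top [0.5945 0.1219 0.128 ] [0.5551 0.1217 0.128 ] strip [ 0.5793 -0.0975  0.1   ]
bell foot [ 0.454  -0.2787  0.012 ] grip top [ 0.4537 -0.2801  0.074 ]
scene: corner tops [0.6461 0.2219 0.102 ] [0.5094 0.215  0.102 ] [ 0.6693 -0.1237  0.11  ] [ 0.5112 -0.1146  0.11  ] bottom [ 0.6471 -0.1118  0.    ] [ 0.5113 -0.1162  0.    ]
scene bell foot [ 0.4659 -0.2825  0.012 ] grip [ 0.4536 -0.2765  0.075 ]
top 234 423 441 275 293 [ 0.45328451 -0.28019896  0.012     ]
scene 467 145 175 262 301 [ 0.42194304 -0.27117687  0.012     ]
```

Emit:
jog_arm --commands '[0.1, 0, 0, 0, 6.56, 0.1, 0, 0, 0, 6.56, 0.1, 0, 0, 0, 6.56, 0.1, 0, 0, 0, 6.56, 0.1, 0, 0, 0, 6.56, 0.1, 0, 0, 0, 6.56, 0.1, 0, 0, 0, 6.56, 0.1, 0, 0, 0, 6.56, 0.1, 0, 0, 0, 6.56, 0.1, 0, 0, 0, 6.56]' --grip_force 12

```text
t: 3.53
tool_pos: [0.2401, 0.5498, 0.2186]
orientation: [3.141, 0.013, -0.0]
force: [-0.3, -0.3, -0.2]
opening: 0.0421
```

Emit:
jog_arm --commands '[0.1, 0.01, 0.035, 0, 0, 0.1, 0.01, 0.035, 0, 0, 0.1, 0.01, 0.035, 0, 0, 0.1, 0.01, 0.035, 0, 0, 0.1, 0.01, 0.035, 0, 0, 0.1, 0.01, 0.035, 0, 0, 0.1, 0.01, 0.035, 0, 0, 0.1, 0.01, 0.035, 0, 0, 0.1, 0.01, 0.035, 0, 0, 0.1, 0.01, 0.035, 0, 0, 0.1, 0.01, 0.035, 0, 0, 0.1, 0.01, 0.035, 0, 0, 0.1, 0.01, 0.035, 0, 0, 0.1, 0.01, 0.035, 0, 0, 0.1, 0.01, 0.035, 0, 0, 0.1, 0.01, 0.035, 0, 0, 0.1, 0.01, 0.035, 0, 0, 0.1, 0.01, 0.035, 0, 0, 0.1, 0.01, 0.035, 0, 0, 0.1, 0.01, 0.035, 0, 0]'

```text
t: 5.2
tool_pos: [0.4502, -0.1493, 0.2189]
orientation: [3.141, 0.021, 0.001]
force: [1.1, 0.7, 1.1]
opening: 0.0416
```

Emit:
jog_arm --commands '[0.1, 0.001, 0.032, 0, 0, 0.1, 0.001, 0.032, 0, 0, 0.1, 0.0005, 0.032, 0, 0, 0.1, 0, 0.032, 0, 0, 0.1, 0, 0.0015, 0, 0, 0.1, 0, 0, 0, 0, 0.1, 0, 0, 0, 0, 0.1, 0, 0, 0, 0]'

```text
t: 5.87
tool_pos: [0.4544, -0.2756, 0.2186]
orientation: [-3.141, -0.023, -0.0]
force: [-0.5, -0.1, -0.5]
opening: 0.0418
```

Run:
```python
from h import *
p=robot.read_camera('wrist'); cv2.imwrite('pics/w1.png',p['img']); s=robot.read_state(); print(s['tool_pos'],s['orientation'])
for n in ['bell_center','bell']:
    for r in robot.pinpoint(n,p): print(n,r['score'],r['position'][0]*480,r['position'][1]*640,at_z(p,r['position'][0]*480,r['position'][1]*640,.038 if n!='bell' else 0))
print(proj(p,[*s['tool_pos'][:2],.074]),proj(p,[*s['tool_pos'][:2],.012]))
q=robot.read_camera('top'); cv2.imwrite('pics/t1.png',q['img'][230:350,360:500].repeat(4,0).repeat(4,1))
```

```text
[ 0.45447356 -0.27553761  0.2187488 ] [-3.14130855e+00 -2.42007686e-02 -2.74684068e-04]
bell_center 0.8 144.28799999999998 388.22400000000005 [ 0.52110503 -0.19980841  0.038     ]
bell_center 0.65 225.11999999999998 323.328 [ 0.45742394 -0.28425227  0.038     ]
bell_center 0.6 304.99199999999996 363.392 [ 0.50539093 -0.37892464  0.038     ]
bell 0.78 141.12 379.71200000000005 [ 0.5188248  -0.19696371  0.        ]
bell 0.61 210.576 319.68 [ 0.45327136 -0.2762861   0.        ]
bell 0.57 294.624 354.304 [ 0.4987789  -0.38447506  0.        ]
(np.float64(320.69540553622016), np.float64(225.5022322888682)) (np.float64(320.7070478039465), np.float64(212.09234562508777))
```

View pics/w1.png

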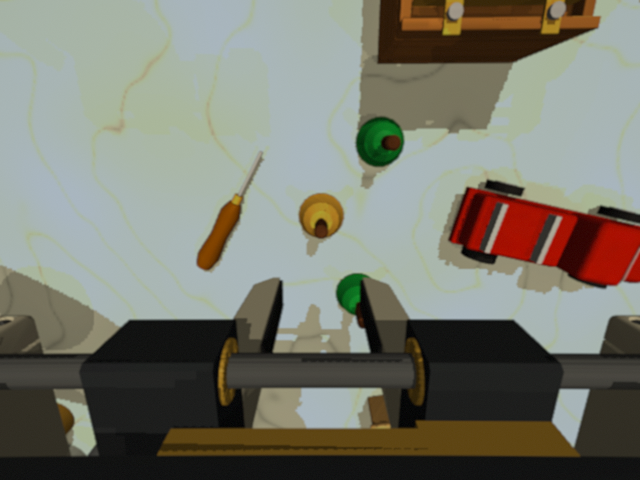

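Emit:
jog_arm --commands '[0.1, 0, 0.0025, 0.02, 0, 0.1, 0, 0, 0.02, 0, 0.1, 0, 0, 0.02, 0, 0.1, 0, 0, 0.02, 0, 0.1, 0, 0, 0.02, 0, 0.1, 0, 0, 0.02, 0, 0.1, 0, 0, 0.02, 0, 0.1, 0, 0, 0.02, 0, 0.1, 0, 0, 0.0155, 0, 0.1, 0, 0, 0, 0, 0.1, 0, 0, 0, 0, 0.1, 0, 0, 0, 0]'

```text
t: 7.07
tool_pos: [0.455, -0.2794, 0.0443]
orientation: [3.141, 0.023, 0.002]
force: [-0.2, -0.4, 0.0]
opening: 0.0419
```

Run:
```python
from h import *
p=robot.read_camera('wrist'); cv2.imwrite('pics/w2.png',p['img'])
q=robot.read_camera('scene'); cv2.imwrite('pics/s2.png',cv2.resize(q['img'][220:340,80:260],None,fx=4,fy=4))
```

```text
(no output)
```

View pics/w2.png

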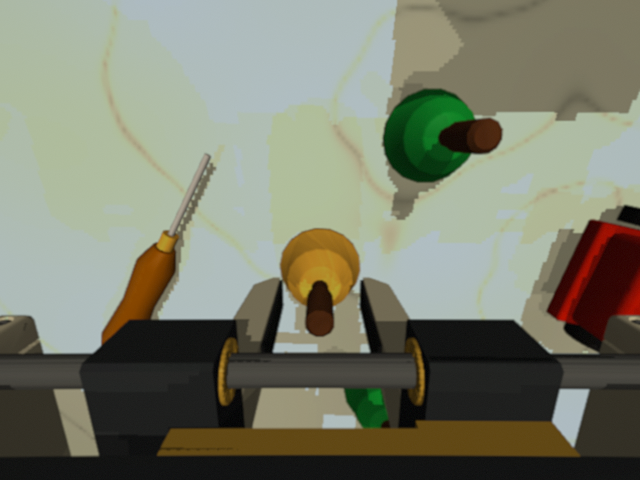

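View pics/s2.png

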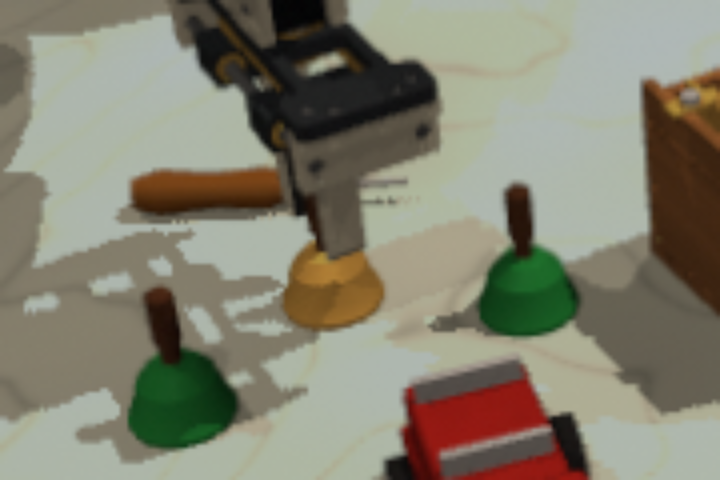

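The open jaws straddle the brass bell's grip: the grip top is at (320,318) in the wrist view, centred between the pads. I'll close and lift.

Emit:
jog_arm --commands '[0.8, 0, 0, 0, 0, 1, 0, 0, 0, 0, 1, 0, 0, 0, 0, 1, 0, 0, 0, 0, 1, 0, 0, 0, 0, 1, 0, 0, 0, 0, 1, 0, 0, 0, 0, 1, 0, 0, 0, 0]' --grip_force 15

```text
t: 7.83
tool_pos: [0.4543, -0.2793, 0.0432]
orientation: [3.141, 0.022, -0.0]
force: [-0.6, 1.3, 1.8]
opening: 0.0133
```

Emit:
jog_arm --commands '[1, 0, 0, -0.01, 0, 1, 0, 0, -0.02, 0, 1, 0, 0, -0.02, 0, 1, 0, 0, -0.02, 0, 1, 0, 0, -0.02, 0, 1, 0, 0, -0.02, 0, 1, 0, 0, -0.02, 0, 1, 0, 0, -0.02, 0, 1, 0, 0, 0, 0, 1, 0, 0, 0, 0, 1, 0, 0, 0, 0]'

```text
t: 8.75
tool_pos: [0.4538, -0.2788, 0.192]
orientation: [-3.141, -0.022, 0.002]
force: [-0.5, 0.6, -1.7]
opening: 0.0139
```

Run:
```python
from h import *
p=robot.read_camera('wrist'); cv2.imwrite('pics/w3.png',p['img'])
print(robot.read_state()['orientation'])
```

```text
[-3.13989984 -0.0220661   0.00330025]
```

View pics/w3.png

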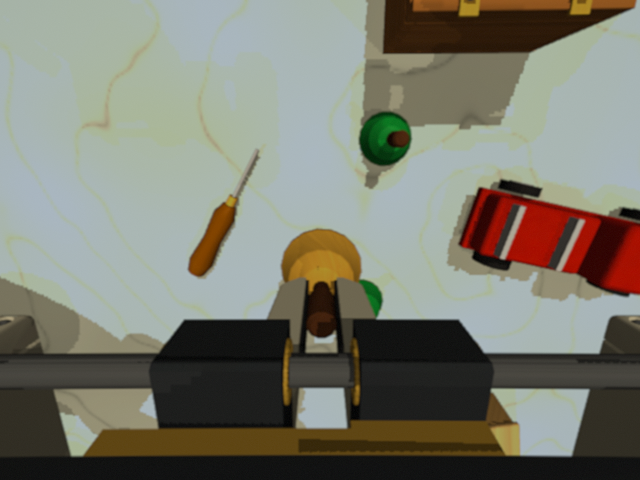

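Emit:
jog_arm --commands '[1, 0.005, -0.011, 0, 0, 1, 0.01, -0.0216, 0, 0, 1, 0.01, -0.0216, 0, 0, 1, 0.01, -0.0216, 0, 0, 1, 0.01, -0.0216, 0, 0, 1, 0.01, -0.0216, 0, 0, 1, 0.01, -0.0216, 0, 0, 1, 0.01, -0.0216, 0, 0, 1, 0.01, -0.0216, 0, 0, 1, 0.01, -0.0216, 0, 0, 1, 0.01, -0.0216, 0, 0, 1, 0.01, -0.0216, 0, 0, 1, 0.01, -0.0106, 0, 0, 1, 0.0004, 0, 0, 0, 1, 0, 0, 0, 0, 1, 0, 0, 0, 0, 1, 0, 0, 0, 0]'

```text
t: 10.22
tool_pos: [0.5754, -0.0188, 0.1925]
orientation: [3.141, 0.021, -0.002]
force: [0.4, -0.5, -1.2]
opening: 0.0136
```

Run:
```python
from h import *
p=robot.read_camera('wrist'); cv2.imwrite('pics/w4.png',p['img'])
print(robot.read_state()['tool_pos'])
p=robot.read_camera('scene'); cv2.imwrite('pics/s4.png',cv2.resize(p['img'][120:320,200:440],None,fx=3,fy=3))
```

```text
[ 0.57551079 -0.01888857  0.19275175]
```

View pics/w4.png

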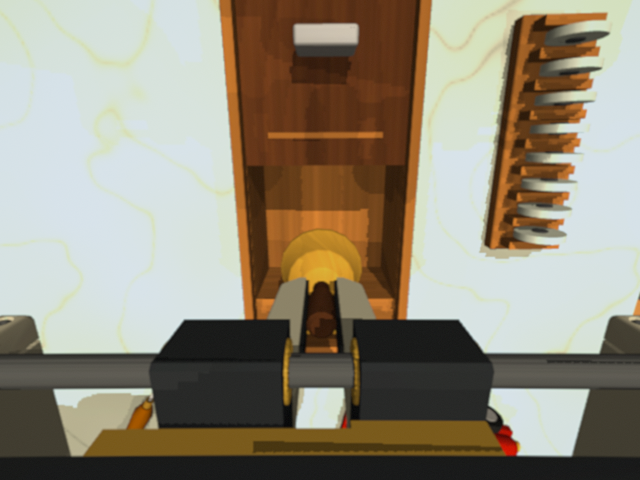

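View pics/s4.png

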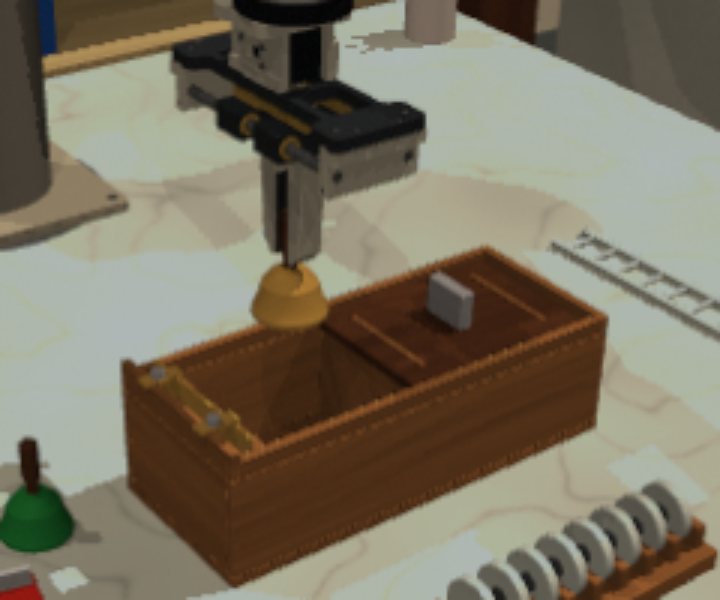

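Emit:
jog_arm --commands '[1, 0, 0, 0.01, 0, 1, 0, 0, 0.015, 0, 1, 0, 0, 0.015, 0, 1, 0, 0, 0.015, 0, 1, 0, 0, 0.015, 0, 1, 0, 0, 0.015, 0, 1, 0, 0, 0.015, 0, 1, 0, 0, 0.015, 0, 1, 0, 0, 0.01, 0, 1, 0, 0, 0.005, 0, 1, 0, 0, 0.003, 0, 1, 0, 0, 0, 0, 1, 0, 0, 0, 0, 1, 0, 0, 0, 0]'

```text
t: 11.48
tool_pos: [0.5769, -0.0184, 0.0612]
orientation: [3.141, 0.022, 0.003]
force: [0.5, 0.3, -2.0]
opening: 0.0133
```

Emit:
jog_arm --commands '[1, 0, 0, 0.001, 0, 1, 0, 0, 0.001, 0, 1, 0, 0, 0.001, 0, 1, 0, 0, 0.001, 0, 1, 0, 0, 0.001, 0, 1, 0, 0, 0.0, 0, 1, 0, 0, 0, 0]'

```text
t: 12.07
tool_pos: [0.5759, -0.0183, 0.055]
orientation: [-3.141, -0.022, 0.0]
force: [-0.4, 0.0, -0.4]
opening: 0.0137
```

Emit:
jog_arm --commands '[1, 0, 0, 0.001, 0, 1, 0, 0, 0.001, 0, 1, 0, 0, 0.0, 0, 1, 0, 0, 0, 0]'

```text
t: 12.4
tool_pos: [0.576, -0.0183, 0.053]
orientation: [-3.141, -0.022, 0.0]
force: [0.3, -0.1, -1.4]
opening: 0.0139
```

Emit:
jog_arm --commands '[1, 0, 0, 0.001, 0, 1, 0, 0, 0.0, 0, 1, 0, 0, 0, 0]'

```text
t: 12.65
tool_pos: [0.576, -0.0183, 0.052]
orientation: [-3.141, -0.022, 0.0]
force: [-0.4, 0.8, -1.5]
opening: 0.0139
```

Emit:
jog_arm --commands '[1, 0, 0, 0.001, 0, 1, 0, 0, 0.0, 0, 1, 0, 0, 0, 0]'

```text
t: 12.9
tool_pos: [0.5762, -0.0183, 0.0513]
orientation: [3.141, 0.022, 0.0]
force: [-0.4, 0.1, -0.6]
opening: 0.0139
```

Emit:
jog_arm --commands '[1, 0, 0, 0.0005, 0, 1, 0, 0, 0.0, 0, 1, 0, 0, 0, 0]'

```text
t: 13.15
tool_pos: [0.5763, -0.0183, 0.0513]
orientation: [3.141, 0.022, 0.001]
force: [-3.0, 0.6, 5.7]
opening: 0.0136
```

Emit:
jog_arm --commands '[1, 0, 0, 0.0005, 0, 1, 0, 0, 0.0, 0, 1, 0, 0, 0, 0]'

```text
t: 13.4
tool_pos: [0.5764, -0.0183, 0.0513]
orientation: [3.141, 0.022, 0.001]
force: [-4.8, -0.1, 9.7]
opening: 0.0135
```

Emit:
jog_arm --commands '[1, 0, 0, -0.0005, 0, 1, 0, 0, -0.0003, 0, 0.7, 0, 0, 0, 0, 0.6, 0, 0, 0, 0, 0.4, 0, 0, 0, 0, 0.4, 0, 0, 0, 0, 0.4, 0, 0, 0, 0, 0.4, 0, 0, 0, 0]' --grip_force 8

```text
t: 14.07
tool_pos: [0.5759, -0.0183, 0.0507]
orientation: [-3.141, -0.022, 0.001]
force: [0.4, 0.9, 0.2]
opening: 0.0276
```

Emit:
jog_arm --commands '[0.4, 0, 0, -0.01, 0, 0.4, 0, 0, -0.015, 0, 0.4, 0, 0, -0.02, 0, 0.4, 0, 0, -0.02, 0, 0.4, 0, 0, -0.03, 0, 0.4, 0, 0, -0.03, 0, 0.4, 0, 0, -0.02, 0, 0.4, 0, 0, 0, 0, 0.4, 0, 0, 0, 0]'

```text
t: 14.82
tool_pos: [0.5773, -0.0184, 0.1984]
orientation: [3.141, 0.022, 0.007]
force: [0.8, 0.4, 0.2]
opening: 0.0279
```

Run:
```python
from h import *
p=robot.read_camera('wrist'); cv2.imwrite('pics/w5.png',p['img'])
print(robot.read_state()['tool_pos'])
p=robot.read_camera('scene'); cv2.imwrite('pics/s5.png',cv2.resize(p['img'][120:320,200:440],None,fx=3,fy=3))
```

```text
[ 0.57620934 -0.01830594  0.19644247]
```

View pics/w5.png

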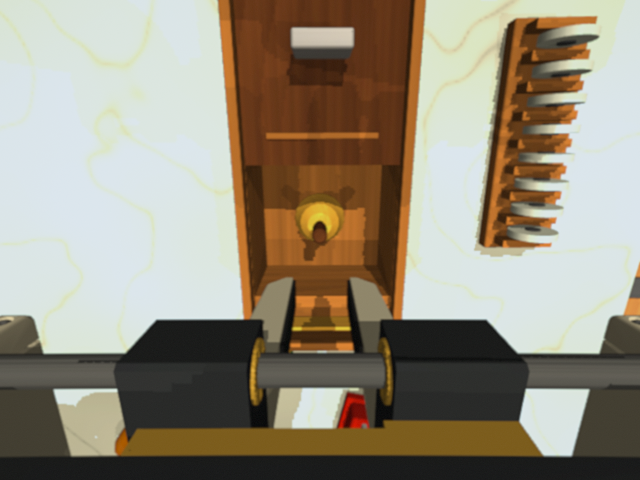

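View pics/s5.png

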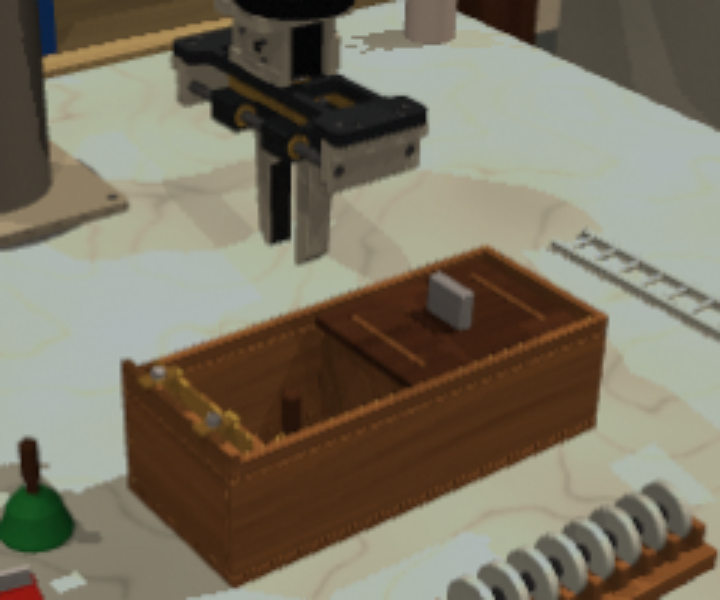

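Emit:
jog_arm --commands '[1, 0, -0.01, 0, 0, 1, 0, -0.02, 0, 0, 1, 0, -0.02, 0, 0, 1, 0, -0.02, 0, 0, 1, 0, -0.02, 0, 0, 1, 0, -0.02, 0, 0, 1, 0, -0.02, 0, 0, 1, 0, -0.02, 0, 0, 1, 0, -0.02, 0, 0, 1, 0, -0.01, 0, 0, 1, 0, 0, 0.02, 0, 1, 0, 0, 0.02, 0, 1, 0, 0, 0.02, 0, 1, 0, 0, 0.015, 0, 1, 0, 0, 0.01, 0, 1, 0, 0, 0.004, 0, 1, 0, 0, 0, 0, 1, 0, 0, 0, 0, 1, 0, 0, 0, 0]' --grip_force 20

```text
t: 16.5
tool_pos: [0.5744, 0.1618, 0.1083]
orientation: [-3.141, -0.022, -0.003]
force: [0.9, -0.5, 0.4]
opening: 0.0004
```

Run:
```python
from h import *
for i in range(3):
    s=robot.read_state(); print(s['tool_pos'],s['force'])
    p=robot.read_camera('scene')
cv2.imwrite('pics/s6.png',cv2.resize(p['img'][120:320,200:440],None,fx=3,fy=3))
```

```text
[0.5744012  0.16182858 0.10827424] [ 0.8645227  -0.48164669  0.39698198]
[0.57445115 0.1618381  0.10836018] [ 0.31474866 -0.45286752 -0.18722928]
[0.57439695 0.16183271 0.10828364] [-0.67189514  0.4835074  -0.95055945]
```

View pics/s6.png

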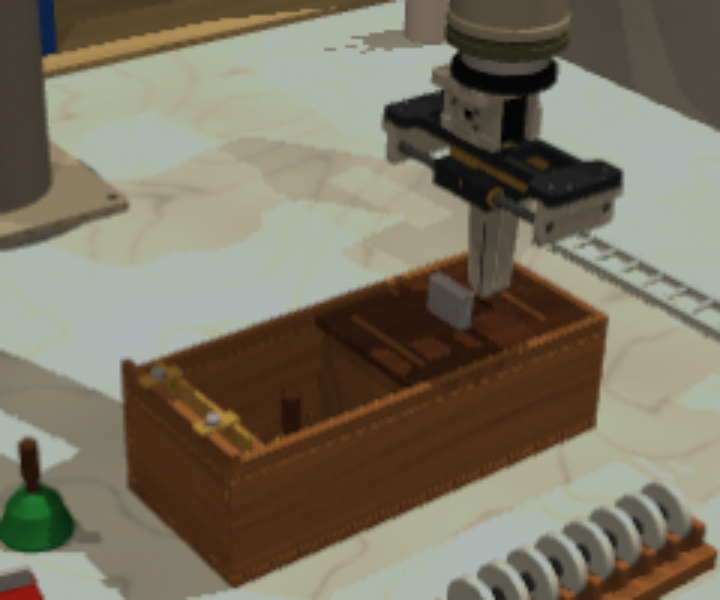

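Emit:
jog_arm --commands '[1, 0, 0.01, 0, 0, 1, 0, 0.005, 0, 0, 1, 0, 0.003, 0, 0, 1, 0, 0.003, 0, 0, 1, 0, 0.003, 0, 0, 1, 0, 0.003, 0, 0, 1, 0, 0.003, 0, 0, 1, 0, 0.003, 0, 0, 1, 0, 0.003, 0, 0, 1, 0, 0.003, 0, 0, 1, 0, 0.003, 0, 0, 1, 0, 0.003, 0, 0]'

```text
t: 17.65
tool_pos: [0.5742, 0.1165, 0.107]
orientation: [-3.141, -0.022, -0.0]
force: [0.5, 4.1, 0.2]
opening: 0.0003
```

Run:
```python
from h import *
p=robot.read_camera('wrist'); cv2.imwrite('pics/w7.png',p['img'])
print(robot.read_state()['force'])
```

```text
[ 0.6776216   2.72894917 -0.21399747]
```

View pics/w7.png

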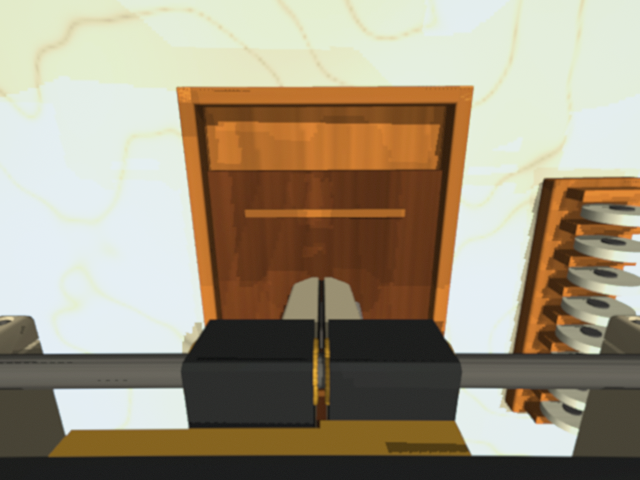

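Emit:
jog_arm --commands '[1, 0, 0.004, 0, 0, 1, 0, 0.004, 0, 0, 1, 0, 0.004, 0, 0, 1, 0, 0.004, 0, 0, 1, 0, 0.004, 0, 0, 1, 0, 0.004, 0, 0, 1, 0, 0.004, 0, 0, 1, 0, 0.004, 0, 0, 1, 0, 0.004, 0, 0, 1, 0, 0.004, 0, 0, 1, 0, 0.004, 0, 0, 1, 0, 0.004, 0, 0, 1, 0, 0.004, 0, 0, 1, 0, 0.004, 0, 0, 1, 0, 0.004, 0, 0, 1, 0, 0.004, 0, 0, 1, 0, 0.004, 0, 0, 1, 0, 0.004, 0, 0, 1, 0, 0.004, 0, 0, 1, 0, 0.002, 0, 0]'

```text
t: 19.37
tool_pos: [0.5754, 0.0381, 0.107]
orientation: [3.141, 0.022, 0.001]
force: [4.2, 3.8, -1.4]
opening: 0.0005
```

Run:
```python
from h import *
p=robot.read_camera('scene');cv2.imwrite('pics/s8.png',cv2.resize(p['img'][120:320,200:440],None,fx=3,fy=3))
p=robot.read_camera('top');cv2.imwrite('pics/t8.png',cv2.resize(p['img'][195:305,240:480],None,fx=3.3,fy=3.3,interpolation=cv2.INTER_CUBIC))
s=robot.read_state();print(s['force'],s['tool_pos'])
```

```text
[ 1.09112662 -0.0404681   0.47131338] [0.57508734 0.03786557 0.10692273]
```

View pics/s8.png

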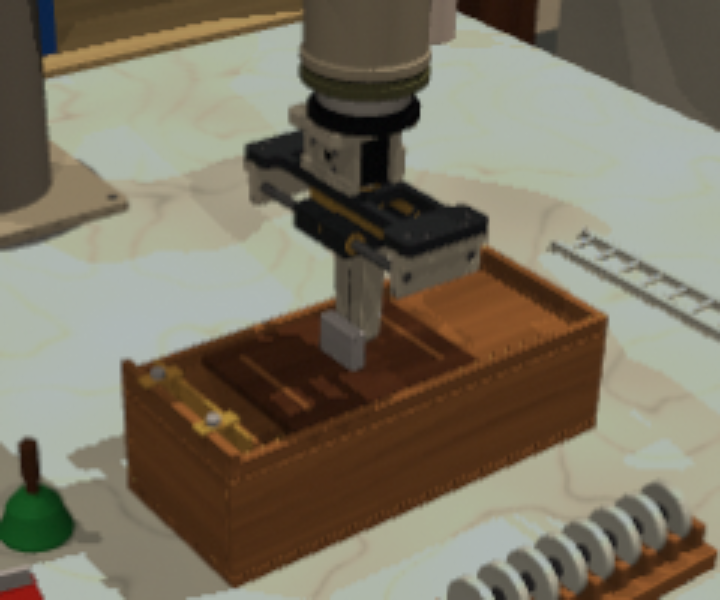

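View pics/t8.png

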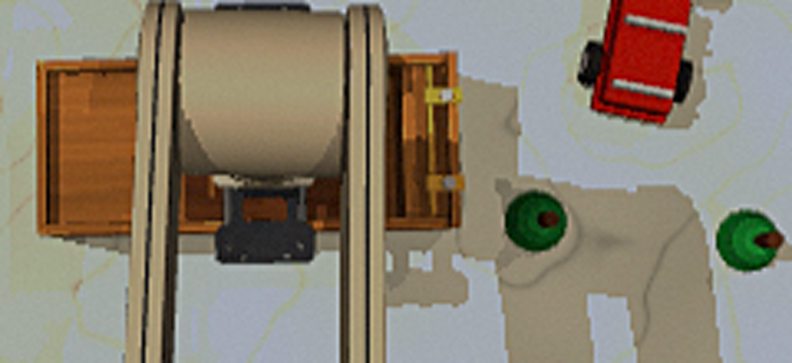

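Run:
```python
from h import *
p=robot.read_camera('scene')
for u,v,z in [(205,355,.098),(283,432,.098),(345,318,.128),(368,335,.128),(200,395,.1),(165,375,.1),(250,447,.1)]: print(u,v,at_z(p,120+v/3,200+u/3,z).round(4))
for t,z in [('door',.09),('door_pull',.113),('jamb',.09)]:
    for r in robot.pinpoint(t,p)[:1]: print(t,r['score'],at_z(p,r['position'][0]*480,r['position'][1]*640,z))
```

```text
205 355 [ 0.5208 -0.0536  0.098 ]
283 432 [ 0.6335 -0.0619  0.098 ]
345 318 [0.5752 0.0301 0.128 ]
368 335 [0.6033 0.0297 0.128 ]
200 395 [ 0.5666 -0.0856  0.1   ]
165 375 [ 0.531  -0.0925  0.1   ]
250 447 [ 0.6384 -0.0912  0.1   ]
door 0.78 [ 0.5816886  -0.05356489  0.09      ]
door_pull 0.6 [0.57143169 0.02348197 0.113     ]
jamb 0.71 [ 0.56763672 -0.09941015  0.09      ]
```

Emit:
jog_arm --commands '[1, 0, 0.002, 0, 0, 1, 0, 0.002, 0, 0, 1, 0, 0.002, 0, 0, 1, 0, 0.002, 0, 0, 1, 0, 0.002, 0, 0, 1, 0, 0.002, 0, 0, 1, 0, 0.002, 0, 0, 1, 0, 0.002, 0, 0, 1, 0, 0.002, 0, 0, 1, 0, 0.002, 0, 0, 1, 0, 0.002, 0, 0, 1, 0, 0.002, 0, 0]'

```text
t: 20.67
tool_pos: [0.5753, 0.0145, 0.1067]
orientation: [-3.141, -0.022, 0.001]
force: [-2.5, 4.9, -1.4]
opening: 0.0005
```

Emit:
jog_arm --commands '[1, 0, 0.001, 0, 0, 1, 0, 0.001, 0, 0]'

```text
t: 20.83
tool_pos: [0.5753, 0.0126, 0.1067]
orientation: [-3.141, -0.022, 0.001]
force: [-2.5, 4.2, -0.5]
opening: 0.0007
```

Emit:
jog_arm --commands '[1, 0, 0.001, 0, 0, 1, 0, 0.001, 0, 0]'

```text
t: 21.0
tool_pos: [0.5754, 0.0106, 0.1067]
orientation: [-3.141, -0.022, 0.001]
force: [-3.4, 3.4, -0.9]
opening: 0.0007
```

Emit:
jog_arm --commands '[1, 0, 0.0005, 0, 0, 1, 0, 0.0005, 0, 0]'

```text
t: 21.17
tool_pos: [0.5754, 0.0097, 0.1067]
orientation: [-3.141, -0.022, 0.001]
force: [-2.8, 4.2, -1.8]
opening: 0.0006
```

Emit:
jog_arm --commands '[1, 0, 0.0005, 0, 0, 1, 0, 0.0005, 0, 0]'

```text
t: 21.33
tool_pos: [0.5754, 0.0087, 0.1067]
orientation: [-3.141, -0.022, 0.001]
force: [-3.0, 4.7, -0.4]
opening: 0.0005
```

Run:
```python
from h import *
p=robot.read_camera('scene');cv2.imwrite('pics/s9.png',cv2.resize(p['img'][220:290,220:320],None,fx=7,fy=7,interpolation=cv2.INTER_CUBIC))
s=robot.read_state();print(s['force'],s['tool_pos'],s['joint_torque'])
```

```text
[-4.30260508  3.47696708 -0.8074978 ] [0.57542078 0.00860523 0.10670143] [-2.12160118e+00 -5.54628932e+01 -4.90361881e+01 -1.15629606e+00
 -1.17794137e+00  3.52029351e-02]
```

View pics/s9.png

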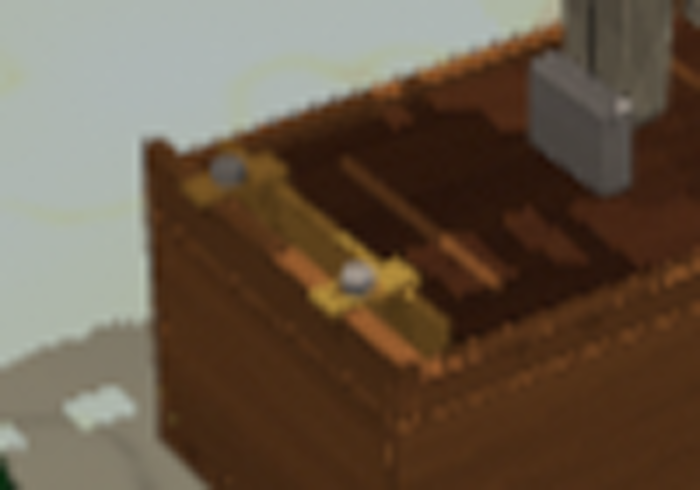

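Emit:
jog_arm --commands '[1, 0, 0.0004, 0, 0, 1, 0, 0.0004, 0, 0]'

```text
t: 21.55
tool_pos: [0.5755, 0.0079, 0.1067]
orientation: [-3.141, -0.022, 0.001]
force: [-2.5, 3.9, -1.6]
opening: 0.0004
```

Emit:
jog_arm --commands '[1, 0, 0.0004, 0, 0, 1, 0, 0.0004, 0, 0]'

```text
t: 21.72
tool_pos: [0.5755, 0.0071, 0.1067]
orientation: [-3.141, -0.022, 0.001]
force: [-2.7, 3.6, -0.7]
opening: 0.0005
```

Emit:
jog_arm --commands '[1, 0, 0.0004, 0, 0, 1, 0, 0.0004, 0, 0]'

```text
t: 21.88
tool_pos: [0.5755, 0.0063, 0.1067]
orientation: [-3.141, -0.022, 0.001]
force: [-2.6, 3.8, -1.6]
opening: 0.0004
```

Emit:
jog_arm --commands '[1, 0, 0.0004, 0, 0, 1, 0, 0.0004, 0, 0]'

```text
t: 22.05
tool_pos: [0.5755, 0.0055, 0.1067]
orientation: [-3.141, -0.022, 0.001]
force: [-3.7, 4.7, -1.6]
opening: 0.0002
```

Emit:
jog_arm --commands '[1, 0, 0.0004, 0, 0, 1, 0, 0.0004, 0, 0]'

```text
t: 22.22
tool_pos: [0.5756, 0.0047, 0.1068]
orientation: [-3.141, -0.022, 0.001]
force: [-3.6, 3.4, -0.6]
opening: 0.0006
```

Emit:
jog_arm --commands '[1, 0, 0.0004, 0, 0, 1, 0, 0.0004, 0, 0]'

```text
t: 22.38
tool_pos: [0.5757, 0.0039, 0.1068]
orientation: [-3.141, -0.022, 0.0]
force: [-2.0, 3.9, -2.5]
opening: 0.0006
```

Emit:
jog_arm --commands '[1, 0, 0.0004, 0, 0, 1, 0, 0.0004, 0, 0]'

```text
t: 22.55
tool_pos: [0.5758, 0.0031, 0.1069]
orientation: [3.142, 0.022, 0.0]
force: [-2.2, 3.7, -1.9]
opening: 0.0003
```

Emit:
jog_arm --commands '[1, 0, 0.0004, 0, 0, 1, 0, 0.0004, 0, 0]'

```text
t: 22.72
tool_pos: [0.5759, 0.0023, 0.1069]
orientation: [3.142, 0.022, 0.0]
force: [-1.7, 4.2, -2.9]
opening: 0.0006
```

Emit:
jog_arm --commands '[1, 0, 0.0004, 0, 0, 1, 0, 0.0004, 0, 0]'

```text
t: 22.88
tool_pos: [0.5759, 0.0015, 0.107]
orientation: [3.142, 0.022, 0.0]
force: [-1.2, 4.3, -3.3]
opening: 0.0004
```

Emit:
jog_arm --commands '[1, 0, 0.0004, 0, 0, 1, 0, 0.0004, 0, 0]'

```text
t: 23.05
tool_pos: [0.5759, 0.0008, 0.107]
orientation: [-3.141, -0.022, -0.001]
force: [-0.5, 4.9, -3.2]
opening: 0.0006
```

Emit:
jog_arm --commands '[1, 0, 0.0004, 0, 0, 1, 0, 0.0004, 0, 0]'

```text
t: 23.22
tool_pos: [0.576, 0.0004, 0.107]
orientation: [-3.141, -0.022, -0.001]
force: [-0.7, 7.8, -3.0]
opening: 0.0006
```

Emit:
jog_arm --commands '[1, 0, 0.0004, 0, 0, 1, 0, 0.0004, 0, 0]'

```text
t: 23.38
tool_pos: [0.5759, 0.0001, 0.107]
orientation: [-3.14, -0.023, -0.001]
force: [-0.4, 9.3, -3.1]
opening: 0.0007
```

Emit:
jog_arm --commands '[1, 0, 0, 0, 0, 1, 0, 0, 0, 0, 1, 0, 0, 0, 0]'

```text
t: 23.63
tool_pos: [0.5759, 0.0001, 0.107]
orientation: [-3.14, -0.023, -0.001]
force: [0.1, 7.8, -2.7]
opening: 0.0005
```

Run:
```python
from h import *
for i in range(4):
    p=robot.read_camera('scene')
    s=robot.read_state();print(s['force'],s['tool_pos'])
cv2.imwrite('pics/s10.png',cv2.resize(p['img'][220:290,220:320],None,fx=7,fy=7,interpolation=cv2.INTER_CUBIC))
```

```text
[-0.37468472  8.15812048 -3.66258211] [5.75969430e-01 8.74878924e-05 1.07036852e-01]
[ 0.06328086  8.35434656 -2.66111278] [5.75943366e-01 6.93071129e-05 1.07009583e-01]
[-0.41629445  7.05209175 -2.46765698] [5.75942653e-01 8.49598801e-05 1.06994679e-01]
[-1.36766478  8.76419249 -2.54495747] [5.75956605e-01 8.43866261e-05 1.07016978e-01]
```

View pics/s10.png

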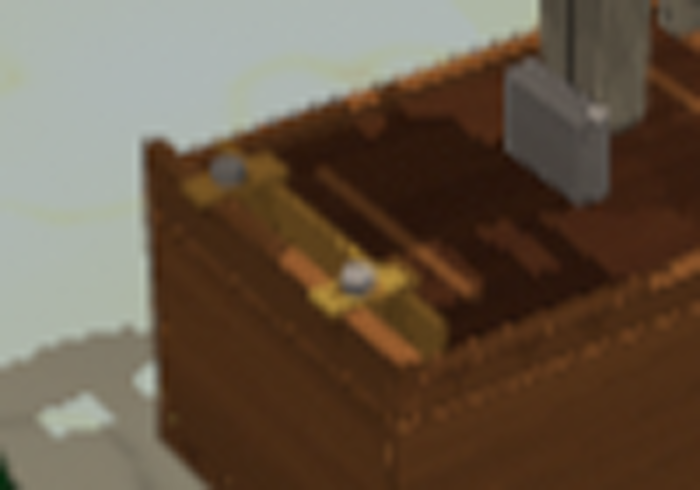

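Emit:
jog_arm --commands '[1, 0, -0.0003, 0, 0, 1, 0, -0.0003, 0, 0, 1, 0, -0.0003, 0, 0, 1, 0, -0.0003, 0, 0, 1, 0, -0.0005, 0, 0, 1, 0, -0.001, 0, 0, 1, 0, -0.003, 0, 0, 1, 0, -0.01, 0, 0, 1, 0, -0.01, 0, 0]'

```text
t: 24.58
tool_pos: [0.5757, 0.0251, 0.1073]
orientation: [3.141, 0.02, 0.001]
force: [-0.5, 0.6, -0.0]
opening: 0.0001
```

Run:
```python
from h import *
for i in range(3):
    p=robot.read_camera('scene')
    s=robot.read_state();print(s['force'],s['tool_pos'])
cv2.imwrite('pics/s11.png',cv2.resize(p['img'][220:290,220:320],None,fx=7,fy=7,interpolation=cv2.INTER_CUBIC))
```

```text
[-0.33716263  0.95712168 -0.32935522] [0.57554899 0.02726792 0.10718542]
[0.73475521 0.05662574 0.12073028] [0.57548222 0.0265856  0.10707279]
[-0.3491737  -0.62631854 -0.86348156] [0.57546993 0.0258879  0.10703617]
```

View pics/s11.png

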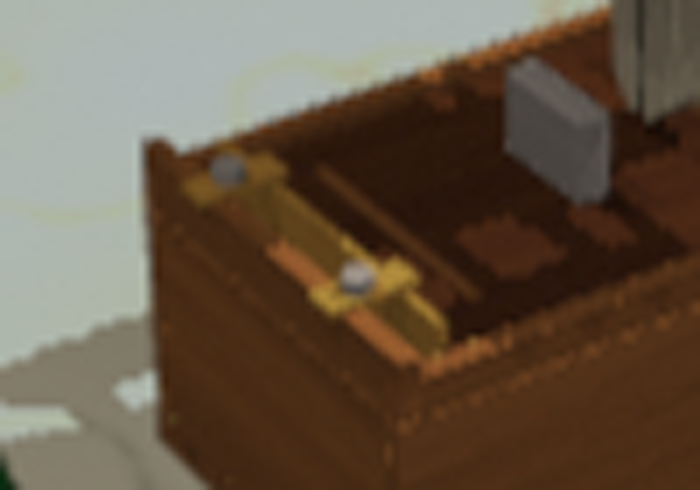

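Emit:
jog_arm --commands '[1, 0, 0.01, 0, 0, 1, 0, 0.01, 0, 0, 1, 0, 0.002, 0, 0, 1, 0, 0.001, 0, 0, 1, 0, 0, 0, 0, 1, 0, 0, 0, 0, 1, 0, 0, 0, 0]'

```text
t: 25.32
tool_pos: [0.5757, 0.0018, 0.1069]
orientation: [-3.141, -0.022, 0.0]
force: [0.4, 0.1, 0.3]
opening: 0.0005
```

Emit:
jog_arm --commands '[1, 0, 0.0005, 0, 0, 1, 0, 0.0003, 0, 0, 1, 0, 0, 0, 0]'

```text
t: 25.57
tool_pos: [0.5758, 0.0011, 0.107]
orientation: [3.141, 0.022, 0.0]
force: [0.1, 0.2, 0.3]
opening: 0.0005
```

Emit:
jog_arm --commands '[1, 0, 0.0003, 0, 0, 1, 0, 0, 0, 0]'

```text
t: 25.73
tool_pos: [0.5758, 0.0008, 0.1069]
orientation: [3.141, 0.022, -0.0]
force: [-0.2, -0.1, 0.6]
opening: 0.0006
```

Emit:
jog_arm --commands '[1, 0, 0.0003, 0, 0, 1, 0, 0, 0, 0]'

```text
t: 25.9
tool_pos: [0.5758, 0.0005, 0.1069]
orientation: [-3.141, -0.022, -0.0]
force: [0.8, 0.3, -0.8]
opening: 0.0005
```

At TCP y = 0.0005 there's still no contact. The strip was first met at about 0.0009–0.001, so the door hasn't sprung back. I'll retreat and lift clear.

Emit:
jog_arm --commands '[1, 0, -0.005, 0, 0, 1, 0, -0.015, 0, 0, 1, 0, -0.015, 0, 0, 1, 0, 0, -0.02, 0, 1, 0, 0, -0.03, 0, 1, 0, 0, -0.03, 0, 1, 0, 0, -0.02, 0, 1, 0, 0, 0, 0, 1, 0, 0, 0, 0, 1, 0, 0, 0, 0, 1, 0, 0, 0, 0]'

```text
t: 26.82
tool_pos: [0.5743, 0.0356, 0.205]
orientation: [-3.141, -0.022, 0.005]
force: [0.7, 0.5, -0.7]
opening: 0.0008
```

Run:
```python
from h import *
p=robot.read_camera('scene');cv2.imwrite('pics/s12.png',p['img'])
s=robot.read_state();print(s['t'],s['force'],s['tool_pos'])
```

```text
26.8667 [ 0.41734671  0.69251124 -0.70784572] [0.57426043 0.03554054 0.20496138]
```

View pics/s12.png

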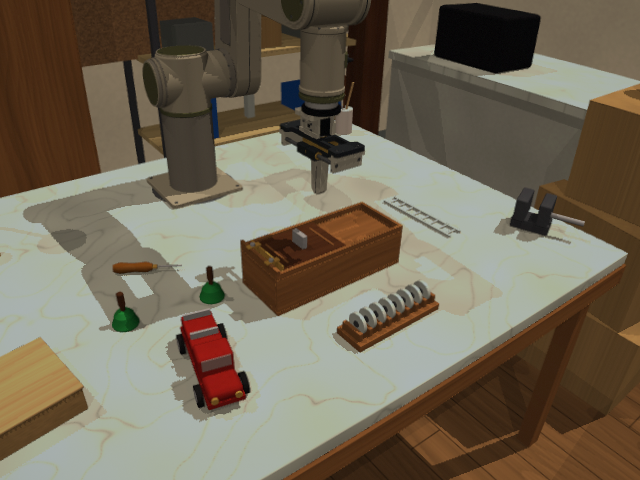

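The door is shut against the strip, with its tab at (300,239). The arm is clear, and the bystanders and green bells look unmoved.

Run:
```python
from plant import robot
print(robot.close_job())
```

```text
the job is handed in; nothing more can be done
None
```

I set the brass bell upright on the floor of the case, slid the door shut onto the stop strip and handed the job in at about 27 s of the 64 s allowed. No verdict was reported.

- **Bell:** I took it by its wooden grip and lowered it in small steps. The tool read about 10 N upward as it touched the floor, and a picture after release showed it upright in the compartment. I could not see it again once the door covered it.
- **Door:** Sliding it took about 4 N. Against the strip my steady push was about 8 N, so by my estimate the strip carried 4–5 N; its force is not measured directly.
- **After letting go:** The pull tab stayed at the same place in the picture. I then brought the fingers back to about 0.4 mm past where the strip was first met, and they felt no contact, so the door had not sprung back. That suggests the strip still presses with more than 2 N.
- **Last picture:** The arm was clear of everything, and the bystanders and the green bells looked unmoved. I checked that by eye only, not by measuring.

No check failed. The trained networks' case and door positions differed by up to about 1 cm between views, so I used edges measured in the pictures instead.

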